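Close the mould clamp and lock its ram

ROBOT

A 7-joint arm with a two-finger parallel gripper is mounted at the origin on the work surface. World frame = base frame: x ahead of the robot, y to its left, z up, the work surface at z = 0. Lengths are in m, angles in degrees, forces in N, time in s.
With the tool pointing down it reaches from about 0.425 to 0.875 m from the base axis. Payload 4.7 kg.
Tool frame: the origin (TCP) lies midway between the tips of the shut fingers; the grasp point (between the pads) lies 19 mm behind it; z points along the fingers, y is the line along which they close (so a half turn about z gives the same grasp; the last joint's range is limited). The gripper opens to 87 mm and grips with 3 to 60 N. Pads are 19 mm wide; open, the fingers measure 117 mm over their backs; the gripper's body (75 mm by 190 mm) begins 51 mm behind the grasp point.
Start: joints at [-65.77, 18.392, -4.016, 83.108, 1.295, 78.541, -3.26], TCP at [0.258, 0.596, 0.223] pointing down, gripper open.
Joint ranges: [-163.93, 163.93], [-17.29, 119.83], [-79.2, 71.16], [3.27, 140.29], [-89.18, 269.18], [5.43, 117.66], [-154.24, 154.24]. Speed limits (degrees/s): [147.25, 147.25, 180, 180, 180, 180, 180].

INTERFACE

Orientations are given as [roll, pitch, yaw] about the fixed x, y, z axes, in that order (R = Rz(yaw) Ry(pitch) Rx(roll)).
In Python, from cell import env, viewer, boxes_of, masks_of gives the robot as it stands. The module is installed in compiled form; this text tells all that it offers.
- The arm moves only by the tool apply_moves, never from a script. Its argument "moves" is a list of rows, each a list of 7 numbers: the shift along the tool's x, y, z scaled (see below), then the turn, a rotation vector about the tool's x, y, z scaled (see below), then the opening, from 0 (shut) to 1 (fully open). A call has 1 to 20 rows; each row is the pose to reach, as a shift and turn from the pose commanded when the call began, along the tool's axes at that moment; what a row does not reach only later rows make up. The controller multiplies each number of a shift by 0.2 m and each number of a turn by 1.5 rad. A row lasts 1/10 s, in which the tool goes at most 50 mm and 8.59 degrees, less where a joint would pass 70% of its speed; a pose out of reach is approached as far as the arm can. A call with a number of a shift or a turn outside -1 to 1 is refused whole. A call with a gripper value outside its range is refused whole. The fingers move at their own pace and stop on an object; "grip_force" is the grip in N (left out, the last holds). Time passes only in rows, so rows that repeat a pose let the fingers close. It gives the time, the measured TCP pose, the force, the opening and the grip force at its end, in the units of the state.
- env.get_obs(): the state, without advancing time (a new reading comes with each control period).
- viewer.read_camera(name): name is "scene" or "top"; returns the picture (384x512x3 uint8, red, green, blue); there is no depth.
- viewer.get_calibration(name): a dict with "fov_y" (degrees; the focal length in pixels is half the picture's height over the tangent of half this angle, whatever the lens; pixels are square), "cx", "cy" (the principal point, pixels), "position" and "orientation" of the camera in the world. Camera axes: x right, y up, looking along -z (the intrinsics and any distortion apply to the point x, -y, -z); pixel columns grow to the right and rows downward; lengths in m; the calibration is good to about 2 mm. A picture is of the moment at which its call begins. get_calibration takes no time and is no camera call.
- env.sign_off(): hands the job in; it is judged then, once.
Trained networks look in the newest picture that a camera, given by its name, has taken for a name from the list of things; names that differ only in an ending like _2 or _b are one class to them, and where a whole thing is asked for, a point or a joint stands for the part that bears it (a point fixed in the world has none). Each returns a list of dicts, best first, with "conf" (0 to 1); they miss things now and then, are a little off and sometimes report something else, mostly with a low value. They report only what shows in the picture. A call takes as long as a camera call. They do not tell look-alikes from the thing itself.
- boxes_of(camera, target): "location" ([column, row] in pixels, amid what is visible of it).
- masks_of(camera, target): "pixels" (384x512 bool, what is visible of it) and "location" ([column, row] in pixels, amid what is visible of it).
The state is a dict: "time_s": time; "qpos": joint angles; "joint_velocities": joint speeds; "effort": joint torques, N m; "tool_pos": TCP position; "tool_rot": TCP orientation; "force": force on the tool from outside, world axes, zero at the start; "wrist_torque": the same for the moment, N m; "grip_width": finger opening in m; "grasp_force": force on a finger pad.
Only numpy, scipy, OpenCV 4.12 (cv2) and the standard library are available. Lean on these libraries where they do the work, as an engineer would, in place of code of your own. Each camera call takes 0.05 s, during which the arm holds its last target. There are 200 camera calls.

TASK

Get this mould ready for pouring: pull the clamp's lock knob up to its out position, then wind the handwheel clockwise until the pressing plate has pushed the standing mould squarely against the back stop and is snug on it, without straining the clamp. Then, with the plate still tight on the mould, push the lock knob back fully in and take the hand away. Leave the bottle, cup and brush where they are.

Things in the scene. Friction and masses are not known exactly. Their poses are not given: they have to be found in the camera images.
- clamp: Grey cast bench clamp bolted to the table: bed 150 x 540 mm, 14 mm thick, carrying a gearbox with a flat handwheel at one end and a lower guide nose (56 mm wide in x, y from 50 to 175 mm, top 65 mm above the table) beside it. Origin: on the table, under the wheel's axis. Its +y axis runs along the bed from the wheel towards the back stop (the ram's travel); z is up.
- wheel_hub (a point): Point on the wheel's vertical axis, 112 mm above the table, at mid-height of the rim. The wheel is 146 mm over the rim, which reaches 118 mm above the table; three spokes and a hub 34 mm across, top 127 mm above the table.
- crank_grip (a point): Centre of the upright black crank handle on the wheel's rim: a 62 mm tall, 26 mm thick, slightly barrel-shaped grip that spins freely on its pin, from 123 to 185 mm above the table; this point lies 159 mm above the table and 58 mm from the wheel's axis. Nothing stands above it.
- wheel (a joint): Handwheel angle, rad: grows clockwise seen from above; the ram moves 9.5 mm per rad (60 mm a turn) towards the back stop. Starts at 0 to 2. At 0 the crank handle is on the clamp's +x side. Handle force with the lock out: 4 to 7 N, rising about 6 N per further 0.25 rad once the mould is at the stop (6 N there is some 37 N on the mould). Let go, it gives back a fraction of a radian and holds.
- lock (a joint): Travel of the pull-knob lock, m: 0 fully in (pad pressed on the ram, wheel braked), 0.02 fully out (ram free). It snaps over centre into either end; about 6 N to move, along z only.
- lock_top (a point): Centre of the top of the lock knob: an upright black plain cylinder 36 mm across and 28 mm tall on a thin neck, standing on the guide nose 140 mm from the wheel's axis along the clamp's y. With the lock in, the knob spans 83 to 111 mm above the table (the nose's top is at 65 mm); out, 20 mm higher.
- ram: The ram: a 24 mm square steel rack bar through the gearbox, carrying on its end an upright aluminium pressing plate, 110 mm wide and 88 mm tall, on four short rubber buffers that give up to 7 mm at 15 N per mm. Origin: on the table plane under the middle of the plate's unloaded pressing face, which looks along the clamp's +y; same axes as the clamp.
- mould: Loose upright mould: two 12 mm plywood boards 120 mm wide and 100 mm tall with a dull lavender mould between them, 70 mm thick along its own y in all, 0.8 kg. Origin: centre of its underside, on the clamp's bed 14 mm above the table. It stands 5 to 30 mm short of the back stop and a little askew; the plate slides it along.
- mould_back (a point): Centre of the mould's face that looks at the back stop.
- back_stop: Iron upright plate, 120 mm wide and 90 mm tall, bolted across the bed at a varying distance. Origin: middle of the lower edge of the face that looks at the mould (on the bed, 14 mm above the table); +y points away from the mould.
- resin_bottle: Bystander: closed white bottle, 68 mm across, 190 mm tall; origin under its centre.
- mixing_cup: Bystander: clear open cup, 84 mm across, 110 mm tall; origin under its centre.
- brush: Bystander: brush lying on the table, 200 mm long; origin under its middle, x along the handle towards the bristles.
Not all that is in view belongs to the job. What is shaped like the mould but pink or turquoise is not meant.

How it is judged (in metres and radians):
On the way, in this order (a step that is already met when the one before it is completed fails the run):
1. the lock knob is pulled fully out before the ram has been moved (value of joint lock above 0.016 m and distance of ram from where it was at the start of the episode below 0.004 m), for 0.2 s.
2. with the lock out, the plate has pushed the mould squarely against the back stop and presses on it (value of joint lock above 0.015 m and contact force between ram and mould above 2 N and y of mould_back in the frame of back_stop above -0.003 m and angle between the y axis of mould and the y axis of back_stop, either way round below 0.04 rad and angle between mould's own z axis and vertical below 0.06 rad), for 0.2 s.
3. the lock knob is pushed fully in (value of joint lock below 0.003 m), for 0.2 s.
At the end, for the whole second after the job is handed in: The lock knob is in (within 3 mm of its end); the pressing plate presses on the mould with more than 2 N; the mould's back is within 3 mm of the back stop, square to it within 0.04 rad and upright within 0.06 rad; all at rest (value of joint lock below 0.003 m and contact force between ram and mould above 2 N and y of mould_back in the frame of back_stop above -0.003 m and angle between the y axis of mould and the y axis of back_stop, either way round below 0.04 rad and angle between mould's own z axis and vertical below 0.06 rad and linear speed of mould below 0.01 m/s and linear speed of ram below 0.005 m/s); the robot touches nothing.
It fails at once if the clamp is strained: more than 200 N on the mould (contact force between ram and mould above 200 N).
It fails at once if the wheel is wound while the lock is in (value of joint lock below 0.004 m and (velocity of joint wheel above 0.6 rad/s or velocity of joint wheel below -0.6 rad/s)).
It fails at once if the bottle, cup or brush is pushed more than 30 mm (distance of any of resin_bottle, mixing_cup, brush from where it was at the start of the episode above 0.03 m).
It also fails if it takes over 72 s, if anything falls off the work surface, if the arm or the gripper's body presses on something with over 40 N, if the wrist force passes 120 N, or if a joint passes its speed limit or range.

## Working session

There is one attempt and no reset: what is moved stays moved. The work goes in short steps, Python scripts to look and compute and a tool call to move; the robot and the scene stay as the last step left them, time stands still between calls to the robot, and variables do not carry over. Pictures are saved under pics/ and viewed, at most 10 in all, crops included, and the job is handed in when it is done.

Besides the shell and the picture viewer there is one more tool, called as a command line: name --pt "numbers of a row" for each row, then --argument value for the rest. apply_moves: Moves the arm, as the interface text tells. Shifts and turns lie within -1 to 1; 1 stands for 0.2 m of shift or 1.5 rad of turn. Its arguments: {"type":"object","properties":{"moves":{"type":"array","items":{"type":"array","items":{"type":"number","minimum":-1,"maximum":1}}},"grip_force":{"type":"number"}},"required":["moves"]}

```bash
mkdir -p pics; python3 - <<'E'
from cell import env, viewer, boxes_of, masks_of
import cv2,numpy as np
for c in ("scene","top"):
    im=viewer.read_camera(c); cv2.imwrite(f"pics/{c}0.png",im[:,:,::-1]); print(c,viewer.get_calibration(c))
    for t in ("crank_grip","lock_top","wheel_hub","mould","back_stop","ram","clamp","resin_bottle","mixing_cup","brush"):
        print(t,[(np.round(b["location"]).tolist(),round(b["conf"],2)) for b in boxes_of(c,t)][:3])
print(env.get_obs())
a=[cv2.imread(f"pics/{c}0.png") for c in("scene","top")]
cv2.imwrite("pics/both.png",cv2.resize(np.vstack(a),(400,600)))
E
```

```text
scene {'fov_y': 46.74589647439367, 'cx': 256.795905293741, 'cy': 183.07623336670287, 'position': array([ 1.21204924, -0.47445402,  1.20461377]), 'orientation': array([37.52385094,  0.17211771, 54.90617905])}
crank_grip [([195.0, 202.0], 0.56)]
lock_top [([301.0, 169.0], 0.63)]
wheel_hub [([242.0, 206.0], 0.66), ([270.0, 187.0], 0.31)]
mould [([340.0, 213.0], 0.7), ([281.0, 132.0], 0.69), ([299.0, 169.0], 0.68)]
back_stop [([324.0, 163.0], 0.71)]
ram [([270.0, 187.0], 0.74)]
clamp [([242.0, 205.0], 0.83), ([272.0, 186.0], 0.24)]
resin_bottle [([289.0, 259.0], 0.68)]
mixing_cup [([141.0, 234.0], 0.64)]
brush [([157.0, 198.0], 0.56)]
top {'fov_y': 47.053358827840455, 'cx': 252.35351366619204, 'cy': 194.0188937467192, 'position': array([ 0.29972673, -0.00572126,  1.51145753]), 'orientation': array([ 10.45318423,   1.11936159, -90.61532102])}
crank_grip [([323.0, 206.0], 0.4)]
lock_top [([260.0, 206.0], 0.46)]
wheel_hub [([264.0, 211.0], 0.8)]
mould [([203.0, 150.0], 0.92), ([212.0, 204.0], 0.86), ([189.0, 262.0], 0.69)]
back_stop [([185.0, 204.0], 0.56), ([375.0, 225.0], 0.19)]
ram [([23
[... 215 characters left out ...]
1.1, 'qpos': array([-65.76897468,  18.39116003,  -4.01518994,  83.10896425,
         1.29278826,  78.54102167,  -3.26154098]), 'joint_velocities': array([ 0.09348402,  0.04006217,  0.05161979,  0.02869488, -0.04824269,
       -0.00536486, -0.07452491]), 'effort': array([-2.90539683e-04, -4.91120231e+01, -4.03186418e-01, -3.12766600e+01,
       -6.36216416e-02,  3.38750007e-02,  2.87915270e-05]), 'tool_pos': array([0.25841404, 0.59643333, 0.22258265]), 'tool_rot': array([1.79996138e+02, 9.44618840e-04, 1.56574958e+02]), 'force': array([-0.46620212,  0.40921988, -0.37646156]), 'wrist_torque': array([ 0.01100732,  0.01164591, -0.02670165]), 'grasp_force': 0.0, 'grip_width': 0.08699362274425063}
```

```bash
cat > h.py <<'E'
import numpy as np,cv2
from scipy.spatial.transform import Rotation as R
from cell import env, viewer, boxes_of, masks_of
def K(c):
    k=viewer.get_calibration(c); f=192/np.tan(np.radians(k["fov_y"]/2))
    return k,f,R.from_euler("xyz",k["orientation"],degrees=True).as_matrix()
def ray(c,p,z):
    k,f,M=K(c); d=M@np.array([(p[0]-k["cx"])/f,-(p[1]-k["cy"])/f,-1]); o=k["position"]
    return o+d*(z-o[2])/d[2]
def proj(c,X):
    k,f,M=K(c); q=M.T@(np.asarray(X)-k["position"]); return np.array([k["cx"]+f*q[0]/-q[2],k["cy"]-f*q[1]/-q[2]])
E
python3 - <<'E'
import cv2
a=cv2.imread("pics/scene0.png")[90:310,100:400]; cv2.imwrite("pics/s1.png",cv2.resize(a,(800,587),interpolation=cv2.INTER_CUBIC))
a=cv2.imread("pics/top0.png")[110:300,150:400]; cv2.imwrite("pics/t1.png",cv2.resize(a,(788,599),interpolation=cv2.INTER_CUBIC))
from h import *
for c,p,z in [("scene",(195,202),.159),("top",(323,206),.159),("scene",(301,169),.111),("top",(260,206),.111),("scene",(242,206),.1),("top",(264,211),.1),("top",(212,204),.114),("scene",(299,169),.1),("top",(185,204),.1),("scene",(324,163),.1)]: print(c,p,z,ray(c,p,z).round(3))
E
```

```text
scene (195, 202) 0.159 [ 0.507 -0.2    0.159]
top (323, 206) 0.159 [ 0.509 -0.2    0.159]
scene (301, 169) 0.111 [0.558 0.153 0.111]
top (260, 206) 0.111 [ 0.519 -0.005  0.111]
scene (242, 206) 0.1 [ 0.562 -0.076  0.1  ]
top (264, 211) 0.1 [ 0.504 -0.018  0.1  ]
top (212, 204) 0.114 [0.527 0.149 0.114]
scene (299, 169) 0.1 [0.548 0.154 0.1  ]
top (185, 204) 0.1 [0.531 0.238 0.1  ]
scene (324, 163) 0.1 [0.575 0.236 0.1  ]
```

View pics/s1.png

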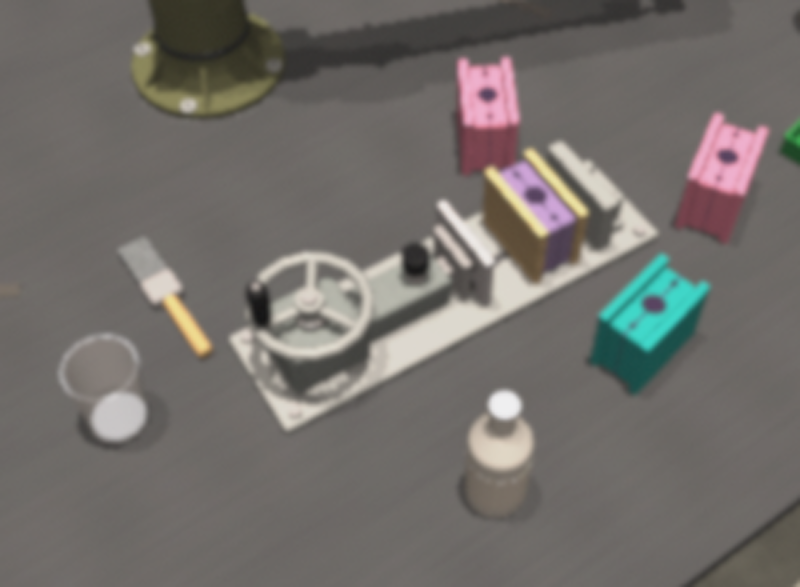

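View pics/t1.png

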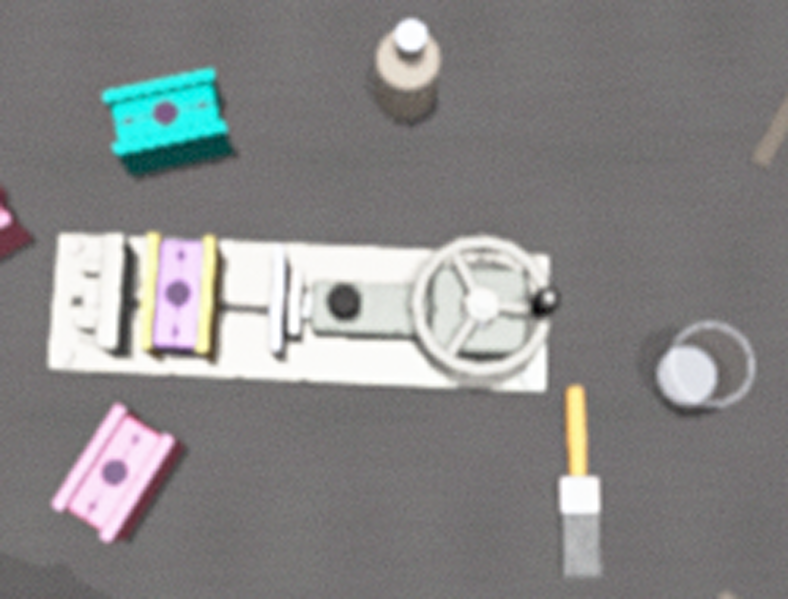

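The lavender mould in the clamp (scene about (300,165), top (207,203)) is the one meant. The two pink moulds and the turquoise one, which lie loose, are decoys. The knob is at scene (256,183) / top (260,204), the hub at scene (216,202) / top (303,207), and the crank at scene (196,199) / top (323,204). The network's "lock_top" in the scene view is off because it landed on the mould.

```bash
python3 - <<'E'
from h import *
for n,c,p,z in [("knob","scene",(255.6,182.6),.111),("knob","top",(259.5,204.2),.111),("hub","scene",(216.2,201.7),.127),("hub","top",(302.9,206.8),.127),("crank","scene",(195.5,195.5),.185),("crank","top",(323.5,204.5),.18),
 ("bedA","top",(150+60*.3173,110+233*.3173),.014),("bedB","top",(150+548*.3173,110+256*.3173),.014),("bedC","top",(150+545*.3173,110+390*.3173),.014),("bedD","top",(150+50*.3173,110+369*.3173),.014),
 ("plateface-top1","top",(150+274*.3173,110+243*.3173),.102),("pf2","top",(150+273*.3173,110+355*.3173),.102),
 ("mfront1","top",(150+217*.3173,110+236*.3173),.114),("mfront2","top",(150+212*.3173,110+355*.3173),.114),("mback1","top",(150+149*.3173,110+234*.3173),.114),("mback2","top",(150+143*.3173,110+350*.3173),.114),
 ("stop1","top",(150+124*.3173,110+234*.3173),.104),("stop2","top",(150+121*.3173,110+352*.3173),.104)]: print(n,c,ray(c,p,z).round(4))
E
```

```text
knob scene [0.5193 0.0038 0.111 ]
knob top [ 0.5248 -0.0038  0.111 ]
hub scene [ 0.5206 -0.1396  0.127 ]
hub top [ 0.512  -0.1412  0.127 ]
crank scene [ 0.5057 -0.1942  0.185 ]
crank top [ 0.5101 -0.1988  0.18  ]
bedA top [0.6162 0.3103 0.014 ]
bedB top [ 0.5826 -0.2261  0.014 ]
bedC top [ 0.4361 -0.217   0.014 ]
bedD top [0.4656 0.3176 0.014 ]
plateface-top1 top [0.5838 0.0691 0.102 ]
pf2 top [0.4673 0.0706 0.102 ]
mfront1 top [0.5895 0.127  0.114 ]
mfront2 top [0.4666 0.1317 0.114 ]
mback1 top [0.5927 0.1972 0.114 ]
mback2 top [0.4727 0.2018 0.114 ]
stop1 top [0.5952 0.2246 0.104 ]
stop2 top [0.4721 0.2258 0.104 ]
```

```bash
python3 - <<'E'
from h import *
from scipy.optimize import least_squares
seed={"knob":{"scene":(256,184),"top":(259.5,204)},"crank":{"scene":(196,203),"top":(323,204)}}
zr={"knob":(.083,.111,.018),"crank":(.123,.185,.0125)}
res={}
for n in seed:
    obs={}
    for c in("scene","top"):
        im=cv2.imread(f"pics/{c}0.png"); g=im.max(2); u,v=map(int,seed[n][c]); s=14
        w=g[v-s:v+s+1,u-s:u+s+1]; m=(w<70).astype(np.uint8)
        k,l,st,ce=cv2.connectedComponentsWithStats(m); yy,xx=np.where(l>0)
        i=1+np.argmin([np.hypot(*(ce[j]-s))-.05*st[j,4] for j in range(1,k)])
        obs[c]=ce[i]+[u-s,v-s]; print(n,c,obs[c].round(1),st[i])
    z0,z1,r=zr[n]
    def cen(c,x,y):
        a=np.linspace(0,2*np.pi,40); P=np.array([proj(c,(x+r*np.cos(t),y+r*np.sin(t),z)) for z in(z0,z1) for t in a],np.float32)
        M=cv2.moments(cv2.convexHull(P)); return np.array([M["m10"],M["m01"]])/M["m00"]
    for cs in(("scene",),("top",),("scene","top")):
        s=least_squares(lambda p:np.concatenate([cen(c,*p)-obs[c] for c in cs]),[.52,-.0]); print(n,cs,s.x.round(4),s.fun.round(1))
E
```

```text
knob scene [255.4 187.6] [10 12  8 12 88]
knob top [257. 202.] [12 12  1  1  1]Traceback (most recent call last):
  File "<stdin>", line 19, in <module>
    return func(*args, **kwargs)
    result = trf(vector_fun.fun, vector_fun.jac, x0, f0, J0, lb, ub, ftol, xtol,
                 gtol, max_nfev, x_scale, loss_function, tr_solver,
                 tr_options.copy(), verbose, callback=callback_wrapped)
    return trf_no_bounds(
        fun, jac, x0, f0, J0, ftol, xtol, gtol, max_nfev, x_scale,
        loss_function, tr_solver, tr_options, verbose, callback=callback)
    f_new = fun(x_new)
    self._update_fun()
    ~~~~~~~~~~~~~~~~^^
    self.f = self.fun_wrapped(xp_copy(self.x))
             ~~~~~~~~~~~~~~~~^^^^^^^^^^^^^^^^^
    return np.atleast_1d(self.fun(x))
                         ~~~~~~~~^^^
    return self.f(x, *self.args, **self.kwargs)
           ~~~~~~^^^^^^^^^^^^^^^^^^^^^^^^^^^^^^
  File "<stdin>", line 19, in <lambda>
  File "<stdin>", line 16, in cen
  File "h.py", line 11, in proj
    k,f,M=K(c); q=M.T@(np.asarray(X)-k["position"]); return np.array([k["cx"]+f*q[0]/-q[2],k["cy"]-f*q[1]/-q[2]])
          ~^^^
  File "h.py", line 5, in K
    k=viewer.get_calibration(c); f=192/np.tan(np.radians(k["fov_y"]/2))
ValueError: time passes only in moves, steps and waits
```

apply_moves --pt "0 0 -0.3 0 0 0 1" --pt "0 0 -0.5 0 0 0 1" --grip_force 30

```text
time_s: 1.3
tool_pos: [0.258, 0.5953, 0.3218]
tool_rot: [-179.7, 0.0, 156.6]
force: [0.3, 1.1, 0.9]
grip_width: 0.0868
grasp_force: 0.0
```

```bash
cat > h.py <<'E'
import numpy as np,cv2
from scipy.spatial.transform import Rotation as R
from cell import env, viewer, boxes_of, masks_of
C={}
def K(c):
    if c not in C:
        k=viewer.get_calibration(c); C[c]=(k,192/np.tan(np.radians(k["fov_y"]/2)),R.from_euler("xyz",k["orientation"],degrees=True).as_matrix())
    return C[c]
def ray(c,p,z):
    k,f,M=K(c); d=M@np.array([(p[0]-k["cx"])/f,-(p[1]-k["cy"])/f,-1]); o=k["position"]
    return o+d*(z-o[2])/d[2]
def proj(c,X):
    k,f,M=K(c); q=M.T@(np.asarray(X)-k["position"]); return np.array([k["cx"]+f*q[0]/-q[2],k["cy"]-f*q[1]/-q[2]])
E
cat > bl.py <<'E'
from h import *
from scipy.optimize import least_squares
def run(seed,zr,files):
  for n in seed:
    obs={}
    for c in seed[n]:
        im=cv2.imread(files[c]); g=im.max(2); u,v=map(int,seed[n][c]); s=14
        m=(g[v-s:v+s+1,u-s:u+s+1]<90).astype(np.uint8)
        m[np.hypot(*np.mgrid[-s:s+1,-s:s+1])>11]=0
        k,l,st,ce=cv2.connectedComponentsWithStats(m)
        i=1+np.argmax(st[1:,4]); obs[c]=ce[i]+[u-s,v-s]; print(n,c,obs[c].round(1),st[i])
    z0,z1,r=zr[n]
    def cen(c,x,y):
        a=np.linspace(0,2*np.pi,40); P=np.array([proj(c,(x+r*np.cos(t),y+r*np.sin(t),z)) for z in(z0,z1) for t in a],np.float32)
        M=cv2.moments(cv2.convexHull(P)); return np.array([M["m10"],M["m01"]])/M["m00"]
    for cs in [(c,) for c in seed[n]]+[tuple(seed[n])]:
        s=least_squares(lambda p:np.concatenate([cen(c,*p)-obs[c] for c in cs]),[.52,-.0],diff_step=1e-3,x_scale=.1); print(n,cs,s.x.round(4),s.fun.round(1))
E
python3 - <<'E'
from bl import *
run({"knob":{"scene":(256,187),"top":(259.5,204)},"crank":{"scene":(196,203),"top":(323,204)}},{"knob":(.083,.111,.018),"crank":(.123,.185,.0125)},{c:f"pics/{c}0.png" for c in("scene","top")})
E
```

```text
knob scene [255.3 187.7] [  9   8  10  14 117]
knob top [258.8 205.6] [10 11  9 10 73]
knob ('scene',) [ 0.5263 -0.0024] [-0. -0.]
knob ('top',) [ 0.5223 -0.0014] [-0.  0.]
knob ('scene', 'top') [ 0.5241 -0.0017] [-0.2 -0.6  0.1 -0.5]
crank scene [196.7 204.3] [ 10   8  10  16 114]
crank top [321.4 207. ] [ 9 13  9  8 36]
crank ('scene',) [ 0.5141 -0.199 ] [ 0. -0.]
crank ('top',) [ 0.5062 -0.1955] [-0. -0.]
crank ('scene', 'top') [ 0.5096 -0.1971] [-0.2 -1.4  0.5 -1.1]
```

apply_moves --pt "-0.2 -0.185 0 0 0 0 1" --pt "-0.4 -0.37 0 0 0 0 1" --pt "-0.6 -0.555 0 0 0 0 1" --pt "-0.8 -0.74 0 0 0 0 1" --pt "-0.8 -0.74 0 0 0 0 1" --pt "-0.8 -0.74 0 0 0 0 1"

```text
time_s: 1.9
tool_pos: [0.3486, 0.3941, 0.3235]
tool_rot: [179.9, 0.1, 156.2]
force: [-0.4, 0.4, 0.8]
grip_width: 0.0869
grasp_force: 0.0
```

apply_moves --pt "-0.2 -0.185 0 0 0 0 1" --pt "-0.4 -0.37 0 0 0 0 1" --pt "-0.6 -0.555 0 0 0 0 1" --pt "-0.8 -0.74 0 0 0 0 1" --pt "-0.8 -0.74 0 0 0 0 1" --pt "-0.8 -0.74 0 0 0 0 1"

```text
time_s: 2.5
tool_pos: [0.4355, 0.1962, 0.3229]
tool_rot: [180.0, 0.0, 156.4]
force: [0.2, -0.4, 1.0]
grip_width: 0.087
grasp_force: 0.0
```

apply_moves --pt "-0.15 -0.14 0.05 0 0 0.09 1" --pt "-0.3 -0.28 0.1 0 0 0.18 1" --pt "-0.45 -0.42 0.15 0 0 0.27 1" --pt "-0.6 -0.55 0.2 0 0 0.36 1" --pt "-0.7 -0.65 0.3 0 0 0.45 1" --pt "-0.8 -0.74 0.4 0 0 0.54 1" --pt "-0.8 -0.74 0.4 0 0 0.63 1" --pt "-0.8 -0.74 0.4 0 0 0.72 1" --pt "-0.8 -0.74 0.4 0 0 0.815 1" --pt "-0.8 -0.74 0.4 0 0 0.815 1" --pt "-0.8 -0.74 0.4 0 0 0.815 1" --pt "-0.8 -0.74 0.4 0 0 0.815 1"

```text
time_s: 3.7
tool_pos: [0.5225, -0.0004, 0.2425]
tool_rot: [-180.0, -0.0, 86.8]
force: [-0.8, -0.3, 0.1]
grip_width: 0.087
grasp_force: 0.0
```

apply_moves --pt "-0.005 0 0.15 0 0 0 1" --pt "-0.005 0 0.3 0 0 0 1" --pt "-0.005 0 0.45 0 0 0 1" --pt "-0.005 0 0.6 0 0 0 1" --pt "-0.005 0 0.7 0 0 0 1" --pt "-0.005 0 0.78 0 0 0 1" --pt "-0.005 0 0.815 0 0 0 1" --pt "-0.005 0 0.815 0 0 0 1" --pt "-0.005 0 0.815 0 0 0 0.3" --pt "-0.005 0 0.815 0 0 0 0.3" --pt "-0.005 0 0.815 0 0 0 0.3" --pt "-0.005 0 0.815 0 0 0 0.3" --pt "-0.005 0 0.815 0 0 0 0.3" --pt "-0.005 0 0.815 0 0 0 0.3" --pt "-0.005 0 0.815 0 0 0 0.3" --grip_force 25

```text
time_s: 5.2
tool_pos: [0.5237, -0.0028, 0.0799]
tool_rot: [179.8, -0.0, 86.5]
force: [9.6, -1.3, -6.2]
grip_width: 0.0387
grasp_force: 4.5
```

apply_moves --pt "0 0.01 0 0 0 0 0.2" --pt "0 0.01 0 0 0 0 0.2" --pt "0 0.01 0 0 0 0 0.2" --pt "0 0.01 0 0 0 0 0.2" --grip_force 30

```text
time_s: 5.6
tool_pos: [0.5255, -0.003, 0.0798]
tool_rot: [179.8, -0.0, 86.5]
force: [5.4, -0.2, -3.2]
grip_width: 0.0347
grasp_force: 30.0
```

apply_moves --pt "0 0.015 -0.02 0 0 0 0.2" --pt "0 0.015 -0.04 0 0 0 0.2" --pt "0 0.015 -0.06 0 0 0 0.2" --pt "0 0.015 -0.08 0 0 0 0.2" --pt "0 0.015 -0.095 0 0 0 0.2" --pt "0 0.015 -0.105 0 0 0 0.2" --pt "0 0.015 -0.105 0 0 0 0.2" --pt "0 0.015 -0.105 0 0 0 0.2"

```text
time_s: 6.4
tool_pos: [0.5257, -0.003, 0.1001]
tool_rot: [-179.8, -0.0, 86.5]
force: [-4.7, 0.6, -5.9]
grip_width: 0.0349
grasp_force: 30.0
```

apply_moves --pt "0 0 0 0 0 0 1" --pt "0 0 0 0 0 0 1" --pt "0 0 0 0 0 0 1" --pt "0 0 0 0 0 0 1" --pt "0 0 -0.2 0 0 0 1" --pt "0 0 -0.4 0 0 0 1" --pt "0 0 -0.6 0 0 0 1" --pt "0 0 -0.75 0 0 0 1" --pt "0 0 -0.75 0 0 0 1" --pt "0 0 -0.75 0 0 0 1"

```text
time_s: 7.4
tool_pos: [0.5282, -0.0031, 0.2516]
tool_rot: [179.8, -0.0, 86.5]
force: [-0.1, -0.2, 0.1]
grip_width: 0.087
grasp_force: 0.0
```

```bash
python3 - <<'E'
from bl import *
f={}
for c in("scene","top"):
    f[c]=f"pics/{c}1.png"; cv2.imwrite(f[c],viewer.read_camera(c)[:,:,::-1])
a=cv2.imread(f["scene"])[100:320,140:380]; b=cv2.imread(f["top"])[100:320,160:400]
cv2.imwrite("pics/c1.png",cv2.resize(np.hstack([a,b]),(800,367),interpolation=cv2.INTER_CUBIC))
print(env.get_obs()["tool_pos"])
E
```

```text
[ 0.5268993  -0.00308053  0.24958378]
```

View pics/c1.png

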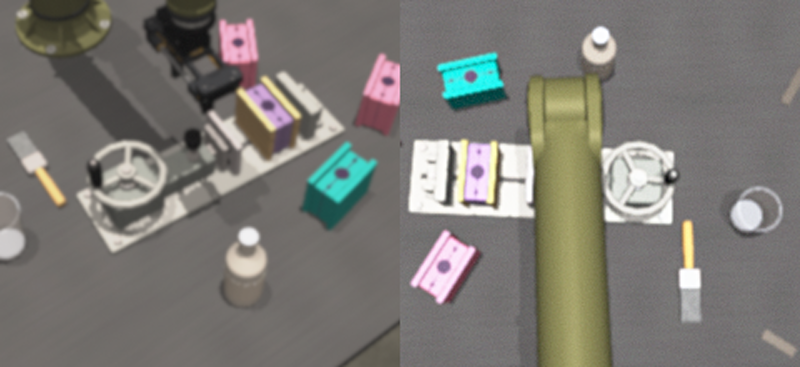

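apply_moves --pt "-0.2 -0.005 0 0 0 0 1" --pt "-0.4 -0.01 0 0 0 0 1" --pt "-0.6 -0.015 0 0 0 0 1" --pt "-0.8 -0.02 0 0 0 0 1" --pt "-0.975 -0.023 0 0 0 0 1" --pt "-0.975 -0.023 0 0 0 0 1" --pt "-0.975 -0.023 0 0 0 0 1" --pt "-0.975 -0.023 0.2 0 0 0 1" --pt "-0.975 -0.023 0.35 0 0 0 1" --pt "-0.975 -0.023 0.48 0 0 0 1" --pt "-0.975 -0.023 0.55 0 0 0 1" --pt "-0.975 -0.023 0.55 0 0 0 1" --pt "-0.975 -0.023 0.55 0 0 0 1"

```text
time_s: 8.8
tool_pos: [0.5116, -0.1969, 0.1411]
tool_rot: [180.0, 0.0, 86.6]
force: [0.5, -0.8, -0.3]
grip_width: 0.0871
grasp_force: 0.0
```

apply_moves --pt "0 0 0 0 0 0 0.5" --pt "0 0 0 0 0 0 0.35" --pt "0 0 0 0 0 0 0.1" --pt "0 0 0 0 0 0 0.1" --pt "0 0 0 0 0 0 0.1" --pt "0 0 0 0 0 0 0.1" --pt "0 0 0 0 0 0 0.1"

```text
time_s: 9.5
tool_pos: [0.5109, -0.1974, 0.1406]
tool_rot: [180.0, -0.0, 86.5]
force: [0.9, -0.0, -1.2]
grip_width: 0.039
grasp_force: 0.0
```

apply_moves --pt "0 0 0 0 0 0 0.1" --pt "0 0 0 0 0 0 0.1" --pt "0 0 0 0 0 0 0.1" --pt "0 0 0 0 0 0 0.1" --pt "0 0 0 0 0 0 0.1" --grip_force 30

```text
time_s: 10.0
tool_pos: [0.5114, -0.1974, 0.1406]
tool_rot: [179.9, 0.0, 86.5]
force: [4.1, -0.6, -2.0]
grip_width: 0.0253
grasp_force: 30.0
```

```bash
cat > tb.py <<'E'
import numpy as np,sys
b0,step,n=map(float,sys.argv[1:]); b0=np.radians(b0)
for i in range(1,int(n)+1):
    b=b0-i*step; print([round(.29*(np.sin(b)-np.sin(b0)),3),round(.29*(np.cos(b)-np.cos(b0)),3)],end=" ")
E
python3 tb.py -92 .15 10
```

```text
[np.float64(0.005), np.float64(-0.043)] [np.float64(0.016), np.float64(-0.085)] [np.float64(0.033), np.float64(-0.125)] [np.float64(0.056), np.float64(-0.162)] [np.float64(0.085), np.float64(-0.195)] [np.float64(0.118), np.float64(-0.223)] [np.float64(0.154), np.float64(-0.246)] [np.float64(0.194), np.float64(-0.264)] [np.float64(0.236), np.float64(-0.275)] [np.float64(0.279), np.float64(-0.28)]
```

apply_moves --pt "0.005 -0.043 0 0 0 0 0.1" --pt "0.016 -0.085 0 0 0 0 0.1" --pt "0.033 -0.125 0 0 0 0 0.1" --pt "0.056 -0.162 0 0 0 0 0.1" --pt "0.085 -0.195 0 0 0 0 0.1" --pt "0.118 -0.223 0 0 0 0 0.1" --pt "0.154 -0.246 0 0 0 0 0.1" --pt "0.194 -0.264 0 0 0 0 0.1" --pt "0.236 -0.275 0 0 0 0 0.1" --pt "0.279 -0.28 0 0 0 0 0.1"

```text
time_s: 11.0
tool_pos: [0.4595, -0.1405, 0.1407]
tool_rot: [179.8, 0.2, 86.5]
force: [8.8, -6.3, -9.2]
grip_width: 0.0249
grasp_force: 30.0
```

```bash
python3 -c "
from cell import env
o=env.get_obs();print(o['tool_pos'],o['force'],o['grip_width'])"; python3 tb.py -177.9 .15 12; echo; python3 tb.py -281.1 .15 20
```

```text
[ 0.45948377 -0.14050307  0.14066124] [ 8.78154234 -6.26511906 -9.1909429 ] 0.024926430817676353
[np.float64(0.043), np.float64(0.002)] [np.float64(0.086), np.float64(0.01)] [np.float64(0.127), np.float64(0.024)] [np.float64(0.165), np.float64(0.045)] [np.float64(0.2), np.float64(0.071)] [np.float64(0.231), np.float64(0.101)] [np.float64(0.257), np.float64(0.136)] [np.float64(0.277), np.float64(0.175)] [np.float64(0.291), np.float64(0.216)] [np.float64(0.299), np.float64(0.259)] [np.float64(0.3), np.float64(0.302)] [np.float64(0.295), np.float64(0.345)] 
[np.float64(-0.012), np.float64(0.042)] [np.float64(-0.029), np.float64(0.082)] [np.float64(-0.053), np.float64(0.118)] [np.float64(-0.081), np.float64(0.151)] [np.float64(-0.114), np.float64(0.179)] [np.float64(-0.151), np.float64(0.202)] [np.float64(-0.191), np.float64(0.219)] [np.float64(-0.233), np.float64(0.23)] [np.float64(-0.277), np.float64(0.234)] [np.float64(-0.32), np.float64(0.232)] [np.float64(-0.363), np.float64(0.223)] [np.float64(-0.404), np.float64(0.209)] [np.float64(-0.442), np.float64(0.188)] [np.float64(-0.476), np.float64(0.162)] [np.float64(-0.507), np.float64(0.131)] [np.float64(-0.532), np.float64(0.095)] [np.float64(-0.552), np.float64(0.057)] [np.float64(-0.566), np.float64(0.015)] [np.float64(-0.573), np.float64(-0.027)] [np.float64(-0.574), np.float64(-0.071)]
```

apply_moves --pt "0.043 0.006 0 0 0 0 0.1" --pt "0.086 0.015 0 0 0 0 0.1" --pt "0.127 0.029 0 0 0 0 0.1" --pt "0.165 0.05 0 0 0 0 0.1" --pt "0.2 0.076 0 0 0 0 0.1" --pt "0.231 0.106 0 0 0 0 0.1" --pt "0.257 0.141 0 0 0 0 0.1" --pt "0.277 0.18 0 0 0 0 0.1" --pt "0.291 0.221 0 0 0 0 0.1" --pt "0.299 0.264 0 0 0 0 0.1" --pt "0.3 0.307 0 0 0 0 0.1" --pt "0.295 0.35 0 0 0 0 0.1"

```text
time_s: 12.2
tool_pos: [0.5289, -0.0829, 0.1405]
tool_rot: [-179.6, -0.1, 86.5]
force: [-6.4, 2.1, 6.6]
grip_width: 0.0252
grasp_force: 30.0
```

apply_moves --pt "-0.012 0.042 0 0 0 0 0.1" --pt "-0.029 0.082 0 0 0 0 0.1" --pt "-0.053 0.118 0 0 0 0 0.1" --pt "-0.081 0.151 0 0 0 0 0.1" --pt "-0.114 0.179 0 0 0 0 0.1" --pt "-0.151 0.202 0 0 0 0 0.1" --pt "-0.191 0.219 0 0 0 0 0.1" --pt "-0.233 0.23 0 0 0 0 0.1" --pt "-0.277 0.234 0 0 0 0 0.1" --pt "-0.32 0.232 0 0 0 0 0.1" --pt "-0.363 0.223 0 0 0 0 0.1" --pt "-0.404 0.209 0 0 0 0 0.1" --pt "-0.442 0.188 0 0 0 0 0.1" --pt "-0.476 0.162 0 0 0 0 0.1" --pt "-0.507 0.131 0 0 0 0 0.1" --pt "-0.532 0.095 0 0 0 0 0.1" --pt "-0.552 0.057 0 0 0 0 0.1" --pt "-0.566 0.015 0 0 0 0 0.1" --pt "-0.573 -0.027 0 0 0 0 0.1" --pt "-0.574 -0.071 0 0 0 0 0.1"

```text
time_s: 14.2
tool_pos: [0.5117, -0.1975, 0.1406]
tool_rot: [179.8, 0.0, 86.5]
force: [6.4, -0.4, -4.0]
grip_width: 0.0251
grasp_force: 30.0
```

```bash
python3 - <<'E'
from h import *
for c in("scene","top"): cv2.imwrite(f"pics/{c}2.png",viewer.read_camera(c)[:,:,::-1])
a=cv2.imread("pics/scene2.png")[100:320,140:380]; b=cv2.imread("pics/top2.png")[100:320,160:400]
cv2.imwrite("pics/c2.png",cv2.resize(np.hstack([a,b]),(800,367),interpolation=cv2.INTER_CUBIC))
E
python3 tb.py -93 .1 15
```

```text
[np.float64(0.003), np.float64(-0.029)] [np.float64(0.009), np.float64(-0.057)] [np.float64(0.017), np.float64(-0.085)] [np.float64(0.029), np.float64(-0.112)] [np.float64(0.043), np.float64(-0.137)] [np.float64(0.059), np.float64(-0.161)] [np.float64(0.078), np.float64(-0.183)] [np.float64(0.099), np.float64(-0.203)] [np.float64(0.121), np.float64(-0.221)] [np.float64(0.146), np.float64(-0.237)] [np.float64(0.172), np.float64(-0.25)] [np.float64(0.199), np.float64(-0.26)] [np.float64(0.227), np.float64(-0.268)] [np.float64(0.255), np.float64(-0.273)] [np.float64(0.284), np.float64(-0.275)]
```

View pics/c2.png

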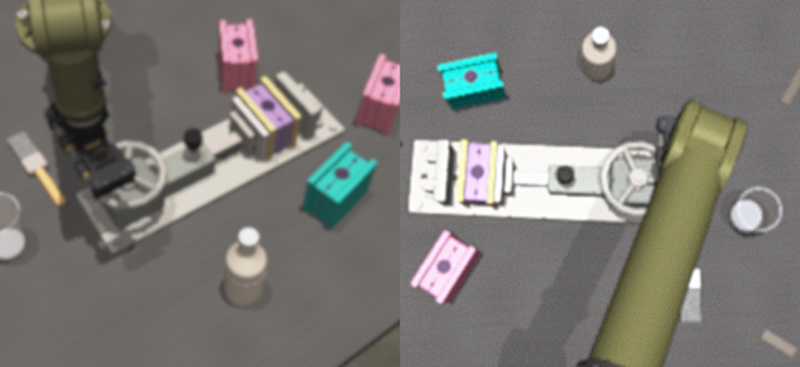

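Top view: the plate (column 503) is nearly touching the mould's front (495), and the stop is still a centimetre or two off. I'm winding on more slowly.

apply_moves --pt "0.003 -0.029 0 0 0 0 0.1" --pt "0.009 -0.057 0 0 0 0 0.1" --pt "0.017 -0.085 0 0 0 0 0.1" --pt "0.029 -0.112 0 0 0 0 0.1" --pt "0.043 -0.137 0 0 0 0 0.1" --pt "0.059 -0.161 0 0 0 0 0.1" --pt "0.078 -0.181 0 0 0 0 0.1" --pt "0.099 -0.2 0 0 0 0 0.1" --pt "0.121 -0.218 0 0 0 0 0.1" --pt "0.146 -0.233 0 0 0 0 0.1" --pt "0.172 -0.246 0 0 0 0 0.1" --pt "0.199 -0.256 0 0 0 0 0.1" --pt "0.227 -0.264 0 0 0 0 0.1" --pt "0.255 -0.269 0 0 0 0 0.1" --pt "0.284 -0.271 0 0 0 0 0.1"

```text
time_s: 15.8
tool_pos: [0.4596, -0.1405, 0.1406]
tool_rot: [-180.0, 0.2, 86.4]
force: [2.1, -7.4, -2.7]
grip_width: 0.0252
grasp_force: 30.0
```

```bash
python3 - <<'E'
from h import *
for c in("scene","top"): cv2.imwrite(f"pics/{c}3.png",viewer.read_camera(c)[:,:,::-1])
b=cv2.imread("pics/top3.png")[160:240,160:270]; cv2.imwrite("pics/c3.png",cv2.resize(b,(770,560),interpolation=cv2.INTER_CUBIC))
E
python3 tb.py -178.9 .1 15
```

```text
[np.float64(0.029), np.float64(0.001)] [np.float64(0.058), np.float64(0.005)] [np.float64(0.086), np.float64(0.011)] [np.float64(0.113), np.float64(0.021)] [np.float64(0.14), np.float64(0.033)] [np.float64(0.165), np.float64(0.047)] [np.float64(0.188), np.float64(0.065)] [np.float64(0.21), np.float64(0.084)] [np.float64(0.229), np.float64(0.105)] [np.float64(0.247), np.float64(0.129)] [np.float64(0.261), np.float64(0.153)] [np.float64(0.274), np.float64(0.18)] [np.float64(0.283), np.float64(0.207)] [np.float64(0.29), np.float64(0.235)] [np.float64(0.294), np.float64(0.264)]
```

View pics/c3.png

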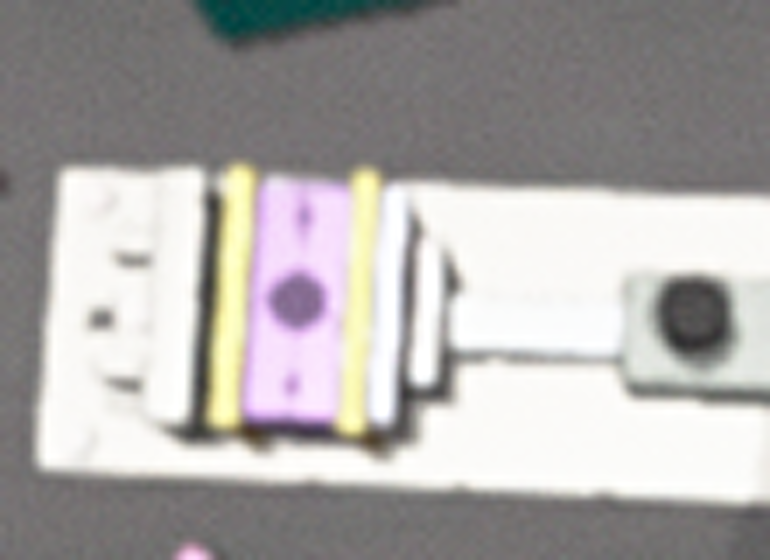

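apply_moves --pt "0.029 0.001 0 0 0 0 0.1" --pt "0.058 0.005 0 0 0 0 0.1" --pt "0.086 0.011 0 0 0 0 0.1" --pt "0.113 0.021 0 0 0 0 0.1" --pt "0.14 0.033 0 0 0 0 0.1" --pt "0.14 0.033 0 0 0 0 0.1" --grip_force 40

```text
time_s: 16.5
tool_pos: [0.4672, -0.111, 0.1406]
tool_rot: [-179.8, 0.1, 86.5]
force: [-2.2, -4.0, 2.2]
grip_width: 0.0247
grasp_force: 40.0
```

```bash
python3 tb.py -207.5 .1 12
```

```text
[np.float64(0.025), np.float64(0.015)] [np.float64(0.048), np.float64(0.032)] [np.float64(0.07), np.float64(0.051)] [np.float64(0.09), np.float64(0.072)] [np.float64(0.107), np.float64(0.096)] [np.float64(0.122), np.float64(0.121)] [np.float64(0.134), np.float64(0.147)] [np.float64(0.144), np.float64(0.174)] [np.float64(0.151), np.float64(0.202)] [np.float64(0.155), np.float64(0.231)] [np.float64(0.156), np.float64(0.26)] [np.float64(0.154), np.float64(0.289)]
```

apply_moves --pt "0.025 0.015 0 0 0 0 0.1" --pt "0.048 0.032 0 0 0 0 0.1" --pt "0.07 0.051 0 0 0 0 0.1" --pt "0.07 0.051 0 0 0 0 0.1"

```text
time_s: 16.9
tool_pos: [0.4784, -0.097, 0.1405]
tool_rot: [-179.8, 0.0, 86.5]
force: [-3.0, -3.3, 3.3]
grip_width: 0.025
grasp_force: 40.0
```

```bash
python3 - <<'E'
from h import *
for c in("scene","top"): cv2.imwrite(f"pics/{c}4.png",viewer.read_camera(c)[:,:,::-1])
b=cv2.imread("pics/top4.png")[160:240,160:270]; cv2.imwrite("pics/c4.png",cv2.resize(b,(770,560),interpolation=cv2.INTER_CUBIC))
E
python3 tb.py -224.7 .1 12
```

```text
[np.float64(0.02), np.float64(0.021)] [np.float64(0.037), np.float64(0.045)] [np.float64(0.052), np.float64(0.069)] [np.float64(0.064), np.float64(0.096)] [np.float64(0.074), np.float64(0.123)] [np.float64(0.081), np.float64(0.151)] [np.float64(0.085), np.float64(0.18)] [np.float64(0.086), np.float64(0.209)] [np.float64(0.084), np.float64(0.238)] [np.float64(0.08), np.float64(0.266)] [np.float64(0.072), np.float64(0.294)] [np.float64(0.062), np.float64(0.322)]
```

View pics/c4.png

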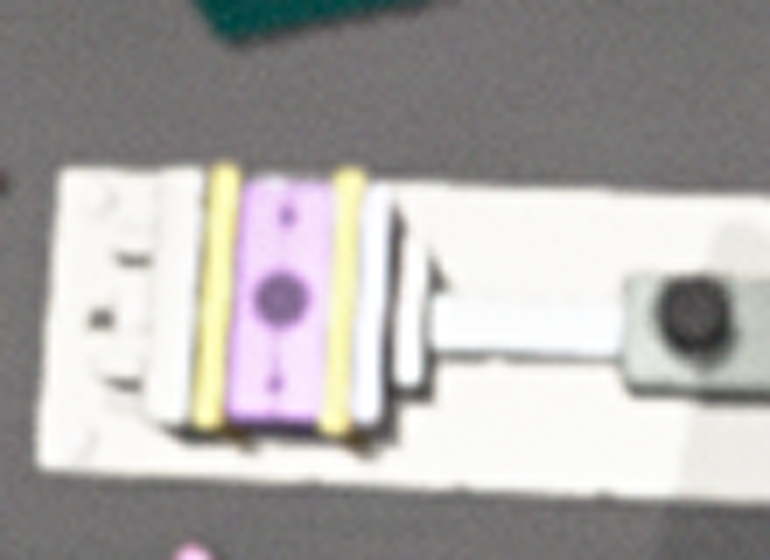

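The mould's back now looks level with the stop (column 207 against 205). From here I wind in small steps and watch the force.

apply_moves --pt "0.02 0.021 0 0 0 0 0.1" --pt "0.037 0.045 0 0 0 0 0.1" --pt "0.037 0.045 0 0 0 0 0.1"

```text
time_s: 17.3
tool_pos: [0.4884, -0.0896, 0.1405]
tool_rot: [-179.9, -0.0, 86.5]
force: [-2.4, -2.5, 2.6]
grip_width: 0.0249
grasp_force: 40.0
```

apply_moves --pt "0.015 0.024 0 0 0 0 0.1" --pt "0.027 0.051 0 0 0 0 0.1" --pt "0.027 0.051 0 0 0 0 0.1"

```text
time_s: 17.6
tool_pos: [0.4991, -0.0848, 0.1405]
tool_rot: [-179.9, -0.0, 86.5]
force: [-3.1, -2.4, 2.9]
grip_width: 0.0251
grasp_force: 40.0
```

apply_moves --pt "0.01 0.027 0 0 0 0 0.1" --pt "0.017 0.056 0 0 0 0 0.1" --pt "0.017 0.056 0 0 0 0 0.1"

```text
time_s: 17.9
tool_pos: [0.51, -0.0822, 0.1405]
tool_rot: [-179.9, -0.0, 86.5]
force: [-3.9, -1.6, 4.3]
grip_width: 0.0247
grasp_force: 40.0
```

```bash
python3 tb.py -259.1 .1 12
```

```text
[np.float64(0.004), np.float64(0.029)] [np.float64(0.005), np.float64(0.058)] [np.float64(0.003), np.float64(0.087)] [np.float64(-0.001), np.float64(0.115)] [np.float64(-0.009), np.float64(0.143)] [np.float64(-0.019), np.float64(0.17)] [np.float64(-0.032), np.float64(0.196)] [np.float64(-0.047), np.float64(0.221)] [np.float64(-0.065), np.float64(0.244)] [np.float64(-0.085), np.float64(0.265)] [np.float64(-0.107), np.float64(0.284)] [np.float64(-0.13), np.float64(0.3)]
```

apply_moves --pt "0.004 0.029 0 0 0 0 0.1" --pt "0.005 0.058 0 0 0 0 0.1" --pt "0.005 0.058 0 0 0 0 0.1"

```text
time_s: 18.2
tool_pos: [0.5202, -0.0818, 0.1405]
tool_rot: [-179.7, -0.1, 86.5]
force: [-9.0, -0.9, 7.7]
grip_width: 0.025
grasp_force: 40.0
```

apply_moves --pt "-0.002 0.029 0 0 0 0 0.1" --pt "-0.006 0.057 0 0 0 0 0.1" --pt "-0.006 0.057 0 0 0 0 0.1"

```text
time_s: 18.5
tool_pos: [0.5302, -0.0831, 0.1404]
tool_rot: [-179.5, -0.1, 86.5]
force: [-12.2, -0.9, 11.2]
grip_width: 0.0251
grasp_force: 40.0
```

apply_moves --pt "-0.004 0.014 0 0 0 0 0.1" --pt "-0.008 0.028 0 0 0 0 0.1" --pt "-0.013 0.042 0 0 0 0 0.1" --pt "-0.018 0.055 0 0 0 0 0.1" --pt "-0.018 0.055 0 0 0 0 0.1"

```text
time_s: 19.0
tool_pos: [0.5393, -0.0859, 0.1404]
tool_rot: [-179.3, -0.3, 86.6]
force: [-18.1, 3.2, 15.6]
grip_width: 0.0251
grasp_force: 40.0
```

apply_moves --pt "0 0 0 0 0 0 0.45" --pt "0 0 0 0 0 0 0.6" --pt "0 0 0 0 0 0 1" --pt "0 0 0 0 0 0 1" --pt "0 0 0 0 0 0 1" --pt "0 0 0 0 0 0 1" --pt "0 0 -0.15 0 0 0 1" --pt "0 0 -0.35 0 0 0 1" --pt "0 0 -0.55 0 0 0 1" --pt "0 0 -0.55 0 0 0 1" --pt "0 0 -0.55 0 0 0 1"

```text
time_s: 20.1
tool_pos: [0.5456, -0.0874, 0.2514]
tool_rot: [179.8, -0.1, 86.6]
force: [-0.4, -0.6, -0.6]
grip_width: 0.0867
grasp_force: 0.0
```

```bash
python3 - <<'E'
from h import *
for c in("scene","top"): cv2.imwrite(f"pics/{c}5.png",viewer.read_camera(c)[:,:,::-1])
a=cv2.imread("pics/scene5.png")[110:260,180:360]; b=cv2.imread("pics/top5.png")[140:290,160:340]
cv2.imwrite("pics/c5.png",cv2.resize(np.hstack([a,b]),(800,333),interpolation=cv2.INTER_CUBIC))
E
```

```text
(no output)
```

View pics/c5.png

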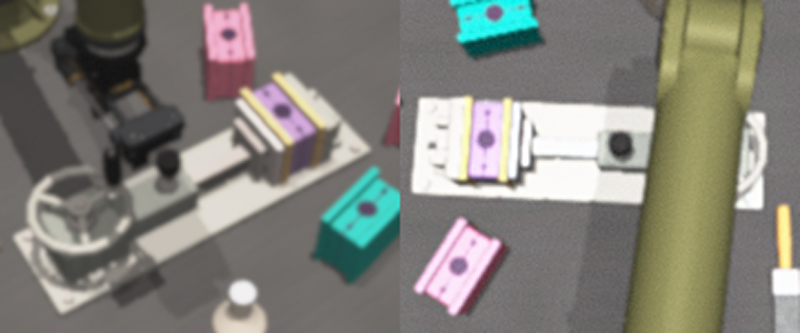

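The mould is square against the stop, the plate is tight on it, and the knob is still out (scene crop (167,162)). Next I push the knob in with shut fingers.

apply_moves --pt "0.2 -0.06 0 0 0 0 0" --pt "0.423 -0.128 0 0 0 0 0" --pt "0.423 -0.128 0 0 0 0 0" --pt "0.423 -0.128 0.2 0 0 0 0" --pt "0.423 -0.128 0.35 0 0 0 0" --pt "0.423 -0.128 0.45 0 0 0 0" --pt "0.423 -0.128 0.53 0 0 0 0" --pt "0.423 -0.128 0.53 0 0 0 0" --pt "0.423 -0.128 0.53 0 0 0 0" --pt "0.423 -0.128 0.53 0 0 0 0" --pt "0.423 -0.128 0.53 0 0 0 0" --pt "0.423 -0.128 0.53 0 0 0 0"

```text
time_s: 21.4
tool_pos: [0.5245, -0.002, 0.1454]
tool_rot: [179.9, -0.0, 86.5]
force: [0.1, 1.2, 0.0]
grip_width: 0.0028
grasp_force: 0.0
```

apply_moves --pt "0 0 0.03 0 0 0 0" --pt "0 0 0.06 0 0 0 0" --pt "0 0 0.08 0 0 0 0" --pt "0 0 0.1 0 0 0 0" --pt "0 0 0.12 0 0 0 0" --pt "0 0 0.14 0 0 0 0" --pt "0 0 0.155 0 0 0 0" --pt "0 0 0.165 0 0 0 0" --pt "0 0 0.165 0 0 0 0"

```text
time_s: 22.3
tool_pos: [0.5237, -0.0021, 0.111]
tool_rot: [-180.0, 0.0, 86.5]
force: [-0.0, 0.3, -0.4]
grip_width: 0.0005
grasp_force: 0.0
```

apply_moves --pt "0 0 0.005 0 0 0 0" --pt "0 0 0.01 0 0 0 0" --pt "0 0 0.015 0 0 0 0" --pt "0 0 0.015 0 0 0 0"

```text
time_s: 22.7
tool_pos: [0.5239, -0.0021, 0.1105]
tool_rot: [-180.0, -0.0, 86.5]
force: [-5.4, -0.4, 14.9]
grip_width: 0.0002
grasp_force: 7.3
```

The fingers now feel the knob seated at 111 mm, which is fully in. I'm retreating and doing a last check.

apply_moves --pt "0 0 -0.1 0 0 0 0" --pt "0 0 -0.3 0 0 0 0" --pt "0 0 -0.5 0 0 0 0" --pt "0 0 -0.7 0 0 0 0" --pt "-0.2 -0.2 -0.8 0 0 0 0" --pt "-0.3 -0.4 -0.8 0 0 0 0" --pt "-0.3 -0.4 -0.8 0 0 0 0" --pt "-0.3 -0.4 -0.8 0 0 0 0" --pt "-0.3 -0.4 -0.8 0 0 0 0"

```text
time_s: 23.6
tool_pos: [0.441, -0.0563, 0.2683]
tool_rot: [180.0, -0.0, 86.6]
force: [-0.4, 0.0, -0.6]
grip_width: 0.0006
grasp_force: 0.0
```

```bash
python3 - <<'E'
from h import *
for c in("scene","top"): cv2.imwrite(f"pics/{c}6.png",viewer.read_camera(c)[:,:,::-1])
a=cv2.imread("pics/scene6.png")[110:260,180:360]; b=cv2.imread("pics/top6.png")[140:290,160:340]
cv2.imwrite("pics/c6.png",cv2.resize(np.hstack([a,b]),(800,333),interpolation=cv2.INTER_CUBIC))
E
```

```text
(no output)
```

View pics/c6.png

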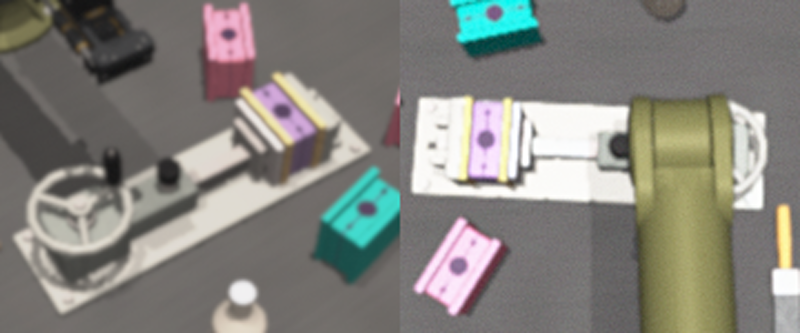

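The knob is down on the nose (scene crop (168,172)), the plate is tight, the mould is square on the stop and the hand is clear.

```bash
python3 -c "
from cell import env
print(env.sign_off())"
```

```text
the job is handed in; nothing more can be done
None
```

I handed the job in: the lock is pushed back in, the plate is tight on the mould (about 80 N before I let go of the crank, judging by the handle force), the mould is square against the back stop, and the hand is clear; sign-off gave no verdict.

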